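Clear the sectioning table and set its length stop three clicks

ROBOT

A 6-joint arm with a two-finger parallel gripper is mounted at the origin on a cart in front of the work surface, level with it; the furniture and walls round the work are solid. World frame = base frame: x ahead of the robot, y to its left, z up, the work surface at z = 0. Lengths are in m, angles in rad, forces in N, time in s.
With the tool pointing down it reaches from about 0.35 to 0.775 m from the base axis. Payload 5.5 kg.
Tool frame: the origin (TCP) lies midway between the tips of the shut fingers; the grasp point (between the pads) lies 19 mm behind it; z points along the fingers, y is the line along which they close (so a half turn about z gives the same grasp; the last joint's range is limited). The gripper opens to 85 mm and grips with 20 to 120 N. Pads are 22 mm wide; open, the fingers measure 114 mm over their backs; the gripper's body (76 mm by 85 mm) begins 54 mm behind the grasp point. The pads swing forward as they close: fully open they stand 13 mm farther back than shut.
Start: joints at [-1.354, 0.313, 0.046, 1.304, 0, 1.431], TCP at [0.201, -0.539, 0.231] pointing down, gripper open.
Joint ranges: [-2.76, 2.76], [-0.86, 1.69], [-1.03, 1.26], [-2.2, 2.34], [-1.47, 1.5], [-3.14, 3.14]. Speed limits (rad/s): [2.57, 2.57, 3.14, 3.14, 3.14, 3.14].

INTERFACE

Orientations are given as [roll, pitch, yaw] about the fixed x, y, z axes, in that order (R = Rz(yaw) Ry(pitch) Rx(roll)).
In Python, from station import * gives the robot as it stands.
- The arm moves only by the shell command python3 -m pendant 'ROWS'. ROWS is JSON, a list of rows, each a list of 7 numbers: the shift along the world's x, y, z as a fraction of full scale, then the turn, a rotation vector about the world's x, y, z as a fraction of full scale, then the opening, from 0 (shut) to 1 (fully open). In form: [[tx, ty, tz, rx, ry, rz, grip], ...]. A call has exactly 5 rows; each row is the pose to reach, as a shift and turn from the pose commanded when the call began; what a row does not reach only later rows make up. Full scale, the value 1, is 500 mm for a shift and 60 degrees for a turn. A row lasts 1/10 s, in which the tool goes at most 50 mm and 8.59 degrees, less where a joint would pass 70% of its speed; a pose out of reach is approached as far as the arm can. A call with a number of a shift or a turn outside -1 to 1 is refused whole. A call with a gripper value outside its range is refused whole. The fingers move at their own pace and stop on an object; the grip force is fixed at half the most. Time passes only in rows, so rows that repeat a pose let the fingers close, or fill a call up. It gives the time, the measured TCP pose, the force, the opening and the grip force at its end, in the units of the state.
- get_obs(): the state, without advancing time (a new reading comes with each control period).
- get_image(name): name is "scene" or "top" or "wrist"; returns a dict with "color" (400x640x3 uint8, red, green, blue), "depth" (400x640 float32, m along the optical axis (not along the pixel's ray), 0 where there is no reading), "camera_matrix" (3x3 intrinsics, pixels), "dist" ([k1, k2, p1, p2, k3] as OpenCV has them; the pictures are not rectified), "rvec" (rotation vector, rad) and "tvec" (3), from world to camera coordinates, as OpenCV has them; the wrist camera has in their place "T_tool_cam" (4x4, takes a point from camera to tool coordinates, whose origin is the TCP and whose axes are the flange's). Camera axes: x right, y down, z forward; pixel columns grow to the right and rows downward; lengths in m; the calibration is good to about 2 mm. A picture is of the moment at which its call begins: read the wrist's pose just before it.
- job_done(): hands the job in; it is judged then, once.
The state is a dict: "time": time; "joint_pos": joint angles; "qvel": joint speeds; "effort": joint torques, N m; "tcp_pos": TCP position; "eef_rot": TCP orientation; "ft_force": force on the tool from outside, world axes, zero at the start; "torque": the same for the moment, N m; "finger_gap": finger opening in m; "finger_force": force on a finger pad.
Only numpy, scipy, OpenCV 4.12 (cv2) and the standard library are available. Lean on these libraries where they do the work, as an engineer would, in place of code of your own. Each camera call takes 0.05 s, during which the arm holds its last target. There are 200 camera calls.

TASK

Take the brush by its handle and sweep both metal offcuts off the aluminium bed into the green scrap tray beside it, touching them only with the brush, then lay the brush bristles down on the worktop, clear of the sectioning table. After that take the red lever handle and advance the ratchet three clicks from where it stands, no more (counter-clockwise seen from above), and finish still gripping the handle there: do not let go at the end. Leave the bottle, the slide box and the loupe where they are.

Things in the scene. Friction and masses are not known exactly. Their poses are not given: they have to be found in the camera images.
- saw_table: fixed sectioning table. Origin on the worktop under the bed's middle; x away from the robot at yaw 0, y left, z up. On its +y side a grey ratchet housing, x -30 to +66, y +64 to +146, 40 mm high (plunger guide on top up to 54 mm at x 42 to 66), bearing the ratchet wheel and lever; bed in the middle, green scrap tray on the -y side
- bed (a point): middle of the aluminium bed's top face, 30 mm above the worktop; bed x -64 to +70, y -60 to +60 mm from here, axes as saw_table. A steel stop bar 16 mm high lies across its rear, front face at x = +52 mm when the lever reads 0; the lever drives it 15 mm per rad towards -x
- tray (a point): centre of the green scrap tray, on its floor (4 mm above the worktop, 26 mm below the bed top); axes as saw_table; from bed it lies at x +3, y -102 mm. Inside 128 mm along x, 81 mm along y. Open towards the bed's edge (42 mm towards +y); the other three walls are 22 mm high above the worktop (lower than the bed), 3 mm thick
- brush: loose wooden bench brush, 0.09 kg, lying bristles down. Origin on the underside (bristle tips), x along the brush from handle to head, z up. Rigid bristle block x +25 to +125 mm, 22 mm wide, z 0 to 20 mm; wooden head above it x +20 to +130 mm, 26 mm wide, up to z = 33 mm; handle x -93 to +22 mm, 20 mm wide, z 19 to 33 mm
- brush_grip (a point): good point to grip on the brush's handle, at its middle height: in the brush's frame x -15 mm, 26 mm above the bristle tips; handle 20 mm wide (along brush y) and 14 mm high there
- offcut_round_center (a point): centre of the loose round copper offcut, 20 mm diameter, 14 mm high, 0.03 kg, standing on the bed
- offcut_block_center (a point): centre of the loose brass block offcut, 18 x 22 mm, 14 mm high, 0.03 kg, standing on the bed
- lever (a joint): ratchet lever angle, rad, growing counter-clockwise seen from above, at most 1.4. Starts in the first gap (0 to 0.06). Clicks over a tooth at about 0.21, 0.47, 0.73, 0.99: push at the handle climbs to some 4 to 6 N, then drops. It rests against a tooth at 0, 0.262, 0.524, 0.785, 1.047 and cannot turn back over it; in the gap beyond it turns easily. Three clicks: 0.785 to 0.93 at most
- lever_grip (a point): centre of the red upright handle post, 18 mm diameter, 85 mm from the pivot, 85 mm above the worktop; pinch it from above. The post is free from 63 to 107 mm above the worktop; the lever arm lies below. At joint 0 it points 65 degrees from saw_table +x towards +y; it comes towards the robot as it advances
- lever_pivot (a point): point on the lever's upright axis at the height of lever_grip (85 mm above the worktop); in the saw_table frame at x 0, y +105 mm
- bottle_nital: bystander: brownish dropper bottle with black cap, 44 mm diameter, 115 mm high, behind the table; origin at the middle of its underside
- slide_box: bystander: green slide box 63 x 84 x 34 mm behind the table; origin at the middle of its underside
- loupe: bystander: black loupe 38 mm diameter, 34 mm high, standing left of and in front of the table; origin at the middle of its underside

How it is judged:
By the outcome, as a careful person would: the job done as asked, in the order asked, and still so for the second after the job is handed in, while the arm keeps its last pose, push and grip.
It also fails if it takes over 58 s, if anything falls off the work surface, if the arm or the gripper's body presses on something with over 40 N, if the wrist force passes 120 N, or if a joint passes its speed limit or range.

## Working session

There is one attempt and no reset: what is moved stays moved. The work goes in short steps, Python scripts to look and compute and a shell command to move; the robot and the scene stay as the last step left them, time stands still between calls to the robot, and variables do not carry over. Pictures are saved under pics/ and viewed, at most 10 in all, crops included, and the job is handed in when it is done.

```bash
mkdir -p pics; cat > h.py <<'E'
import numpy as np, cv2
from station import *
def grab(n):
    im=get_image(n); np.savez(f'/tmp/{n}.npz',**im); return im
def load(n): return dict(np.load(f'/tmp/{n}.npz'))
def ray(im,uv):
    p=cv2.undistortPoints(np.array(uv,float).reshape(-1,1,2),im['camera_matrix'],im['dist']).reshape(-1,2)
    d=np.c_[p,np.ones(len(p))]
    R=cv2.Rodrigues(im['rvec'])[0]; t=np.array(im['tvec']).ravel()
    return -R.T@t, d@R
def plane(im,uv,z):
    o,d=ray(im,uv); return o+d*((z-o[2])/d[:,2])[:,None]
E
python3 - <<'E'
from h import *
for n in('top','scene'):
    im=grab(n); cv2.imwrite(f'pics/{n}0.png',im['color'][...,::-1]); print(n,plane(im,[[320,200]],0), ray(im,[[320,200]])[0])
o=get_obs();print(o['time'],o['tcp_pos'],o['eef_rot'],o['finger_gap'])
E
```

```text
top [[ 0.57466472 -0.13272463  0.        ]] [ 0.39074981 -0.14960486  1.25600657]
scene [[0.62289927 0.01482114 0.        ]] [ 0.15084002 -0.98305231  0.51943815]
0.1 [ 0.20073726 -0.5383462   0.23049995] [-3.13997446e+00 -2.05594074e-04  3.56815187e-01] 0.08565973904485917
```

View pics/top0.png

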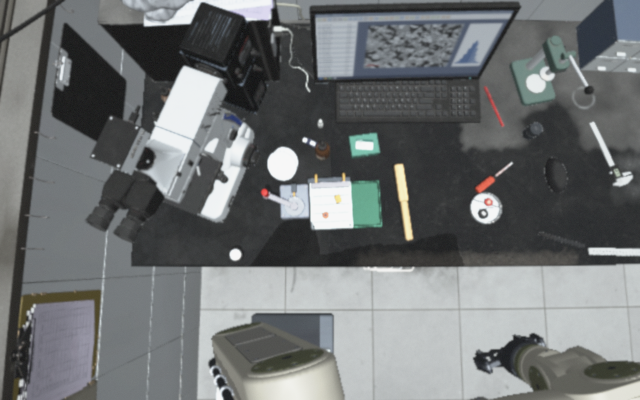

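View pics/scene0.png

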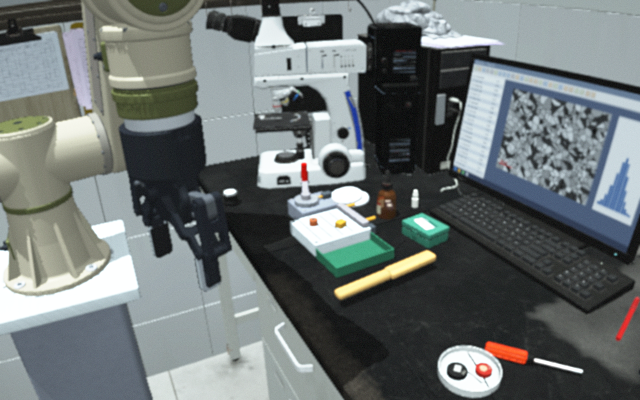

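The top view shows the table at about (310–381, 178–229), the brush at about (404, 165–240), the red lever tip at (265, 192), and the offcuts at (325, 215) and (338, 199). Next I measure these and zoom in.

```bash
python3 - <<'E'
from h import *
im=load('top'); c=im['color']; hsv=cv2.cvtColor(c,cv2.COLOR_RGB2HSV)
cv2.imwrite('pics/crop1.png',cv2.resize(c[150:270,225:425],None,fx=4,fy=4,interpolation=cv2.INTER_CUBIC)[...,::-1])
def m(lo,hi,box):
    x0,y0,x1,y1=box; k=cv2.inRange(hsv,lo,hi); q=np.zeros_like(k); q[y0:y1,x0:x1]=k[y0:y1,x0:x1]
    n,l,s,ce=cv2.connectedComponentsWithStats(q); 
    return [(l==i) for i in range(1,n) if s[i,4]>6]
def rep(name,ms,z):
    for k in ms:
        ys,xs=np.nonzero(k); r=cv2.minAreaRect(np.c_[xs,ys].astype(np.float32)); b=cv2.boxPoints(r)
        P=plane(im,np.vstack([[xs.mean(),ys.mean()],b]),z)
        print(name,len(xs),r[0],'W cen',P[0,:2].round(4),'box',P[1:,:2].round(4).tolist())
rep('brush',m((10,60,100),(30,255,255),(385,150,425,250)),.033)
rep('offc',m((0,80,80),(35,255,255),(312,185,352,226)),.044)
rep('tray',m((60,80,30),(95,255,255),(345,175,390,235)),.022)
rep('lever',m((0,120,100),(8,255,255),(250,180,290,205)),.1)
rep('lever',m((170,120,100),(180,255,255),(250,180,290,205)),.1)
rep('bed',m((0,0,200),(180,40,255),(308,175,356,235)),.03)
E
```

```text
brush 422 (403.7200012207031, 201.53997802734375) W cen [ 0.5608 -0.3749] box [[0.6774, -0.347], [0.6819, -0.378], [0.4557, -0.4024], [0.4515, -0.3723]]
offc 27 (337.4000244140625, 198.30001831054688) W cen [ 0.5724 -0.1829] box [[0.5786, -0.174], [0.5838, -0.1844], [0.5675, -0.1923], [0.5624, -0.182]]
offc 18 (325.0, 215.0) W cen [ 0.5255 -0.1479] box [[0.5308, -0.1419], [0.5308, -0.1533], [0.5193, -0.1533], [0.5193, -0.1419]]
tray 1281 (366.54461669921875, 203.30307006835938) W cen [ 0.5599 -0.2676] box [[0.6289, -0.2245], [0.6334, -0.3074], [0.4953, -0.3119], [0.4909, -0.2304]]
lever 48 (264.0, 191.5) W cen [0.5827 0.0195] box [[0.5936, 0.0282], [0.5936, 0.0117], [0.5741, 0.0113], [0.5741, 0.0278]]
bed 1857 (330.8724060058594, 204.83103942871094) W cen [ 0.556  -0.1651] box [[0.6212, -0.0999], [0.6283, -0.2217], [0.4921, -0.2281], [0.4852, -0.1085]]
```

View pics/crop1.png

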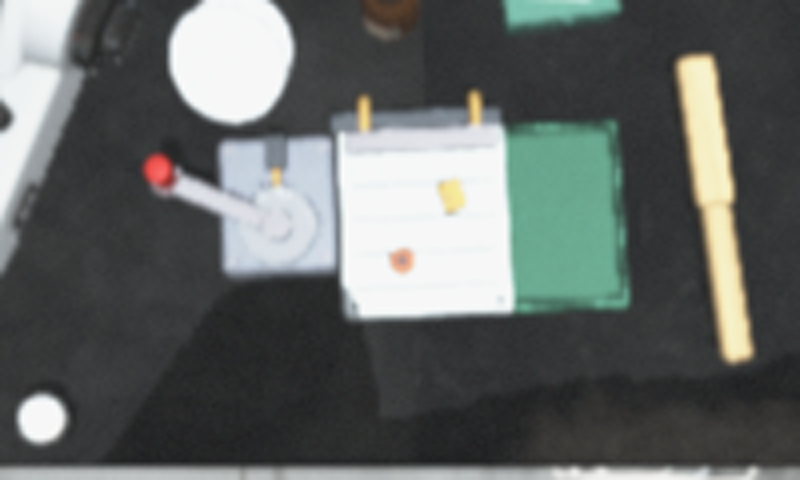

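The zoomed crop shows the brush with its head away from the robot and its handle towards it. The copper offcut is at crop (402, 260), the brass one at (452, 196) and the lever post at (158, 170). The table yaw comes out at about 0.055 and the brush yaw at about 0.11. I'll move above the brush grip.

```bash
python3 -m pendant '[[0.08,0.04,0,0,0,-0.05,1],[0.166,0.08,0,0,0,-0.1,1],[0.25,0.12,0,0,0,-0.15,1],[0.333,0.16,0,0,0,-0.2,1],[0.415,0.2,0,0,0,-0.236,1]]'
python3 -m pendant '[[0.08,0.04,-0.03,0,0,0,1],[0.166,0.08,-0.08,0,0,0,1],[0.25,0.119,-0.14,0,0,0,1],[0.25,0.119,-0.16,0,0,0,1],[0.25,0.119,-0.16,0,0,0,1]]'
python3 - <<'E'
from h import *
o=get_obs();im=get_image('wrist'); np.savez('/tmp/wrist.npz',**im,tcp=o['tcp_pos'],rot=o['eef_rot'])
cv2.imwrite('pics/w1.png',im['color'][...,::-1]); print(o['tcp_pos'],o['eef_rot'],im['T_tool_cam'])
E
```

```text
time: 0.6
tcp_pos: [0.4097, -0.4377, 0.2309]
eef_rot: [-3.141, 0.0, 0.108]
ft_force: [0.3, -0.7, -0.1]
finger_gap: 0.0853
finger_force: 0.0
time: 1.1
tcp_pos: [0.5329, -0.3768, 0.1475]
eef_rot: [-3.137, 0.004, 0.112]
ft_force: [-0.4, -0.1, -0.9]
finger_gap: 0.0856
finger_force: 0.0
[ 0.53286989 -0.37683306  0.1475439 ] [-3.13690003  0.00448799  0.11248897] [[ 1.64515598e-03 -9.50919060e-01 -3.09435349e-01  8.02059097e-02]
 [ 9.99998592e-01  1.66677820e-03  1.94491371e-04 -1.50819541e-04]
 [ 3.30814544e-04 -3.09435234e-01  9.50920463e-01 -1.42216668e-01]
 [ 0.00000000e+00  0.00000000e+00  0.00000000e+00  1.00000000e+00]]
```

View pics/w1.png

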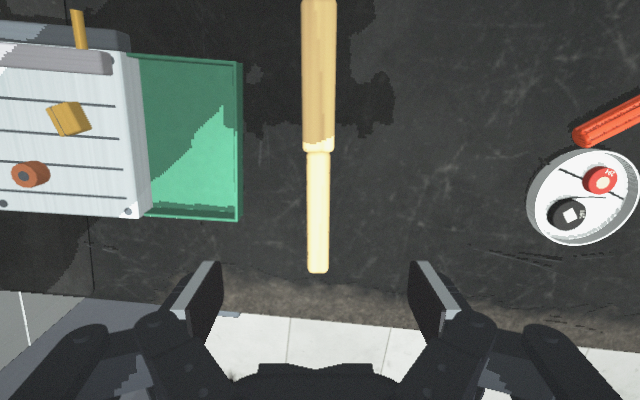

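The wrist view shows the brush centred between the fingers, with the handle running from rows 150 to 272. The tray's outer edge is at column 240, the copper piece at (30, 174) and the brass one at (69, 118). I'll compute precise positions from this view.

```bash
cat >> h.py <<'E'
from scipy.spatial.transform import Rotation as Ro
def wplane(f,uv,z):
    im=dict(np.load(f)); T=np.eye(4); T[:3,:3]=Ro.from_euler('xyz',im['rot']).as_matrix(); T[:3,3]=im['tcp']; T=T@im['T_tool_cam']
    p=cv2.undistortPoints(np.array(uv,float).reshape(-1,1,2),im['camera_matrix'],im['dist']).reshape(-1,2)
    d=np.c_[p,np.ones(len(p))]@T[:3,:3].T; o=T[:3,3]
    return (o+d*((z-o[2])/d[:,2])[:,None])[:,:2].round(4)
E
python3 - <<'E'
from h import *
f='/tmp/wrist.npz'
c=np.load(f)['color']; hsv=cv2.cvtColor(c,cv2.COLOR_RGB2HSV); k=cv2.inRange(hsv,(10,50,90),(35,255,255))
for r in (20,80,130,140,165,200,240,262):
    xs=np.nonzero(k[r,280:360])[0]+280; print(r,xs.min(),xs.max(),wplane(f,[[xs.min()-.5,r],[xs.max()+.5,r]],.033).tolist())
print('neck/end',wplane(f,[[318,151],[318,273]],.033))
print('bed corners front-right, tray', wplane(f,[[137,217],[125,53]],.03), wplane(f,[[238,221],[242,63]],.022))
print('copper,brass',wplane(f,[[26,173]],.044),wplane(f,[[66,116]],.044))
E
```

```text
20 301 336 [[0.662, -0.351], [0.6649, -0.3763]]
80 301 335 [[0.6226, -0.3549], [0.6255, -0.381]]
130 302 334 [[0.5861, -0.3593], [0.5891, -0.3851]]
140 302 334 [[0.5784, -0.3601], [0.5814, -0.3861]]
165 306 330 [[0.5587, -0.3654], [0.5611, -0.3856]]
200 306 329 [[0.5289, -0.3685], [0.5312, -0.3886]]
240 307 329 [[0.4922, -0.3733], [0.4945, -0.3934]]
262 307 328 [[0.4706, -0.3756], [0.4729, -0.3952]]
neck/end [[ 0.5712 -0.3742]
 [ 0.4606 -0.3872]]
bed corners front-right, tray [[ 0.4956 -0.225 ]
 [ 0.626  -0.2244]] [[ 0.4985 -0.3103]
 [ 0.6299 -0.3084]]
copper,brass [[ 0.5294 -0.1497]] [[ 0.577  -0.1859]]
```

```bash
python3 -m pendant '[[0.003,0.002,-0.09,0,0,0,1],[0.006,0.002,-0.18,0,0,0,1],[0.006,0.002,-0.25,0,0,0,1],[0.006,0.002,-0.28,0,0,0,1],[0.006,0.002,-0.283,0,0,0,1]]'
python3 -m pendant '[[0,0,0,0,0,0,0],[0,0,0,0,0,0,0],[0,0,0,0,0,0,0],[0,0,0,0,0,0,0],[0,0,0,0,0,0,0]]'
```

```text
time: 1.65
tcp_pos: [0.5337, -0.3788, 0.0085]
eef_rot: [-3.139, 0.003, 0.107]
ft_force: [0.0, 0.8, 0.4]
finger_gap: 0.0856
finger_force: 0.0
time: 2.15
tcp_pos: [0.5368, -0.3787, 0.0109]
eef_rot: [3.14, -0.001, 0.11]
ft_force: [-0.9, 1.4, 4.6]
finger_gap: 0.019
finger_force: 63.2
```

Gripped. I'll lift, carry the brush over the bed's +y edge and check before lowering.

```bash
python3 -m pendant '[[0,0,0.04,0,0,0,0],[0,0,0.09,0,0,0,0],[0,0,0.15,0,0,0,0],[0,0,0.19,0,0,0,0],[0,0,0.2,0,0,0,0]]'
python3 -m pendant '[[-0.02,0.06,0,0,0,-0.01,0],[-0.05,0.15,0,0,0,-0.03,0],[-0.08,0.24,0,0,0,-0.053,0],[-0.11,0.33,0,0,0,-0.053,0],[-0.13,0.42,0,0,0,-0.053,0]]'
python3 -m pendant '[[-0.03,0.07,-0.02,0,0,0,0],[-0.034,0.092,-0.04,0,0,0,0],[-0.034,0.092,-0.06,0,0,0,0],[-0.034,0.092,-0.06,0,0,0,0],[-0.034,0.092,-0.06,0,0,0,0]]'
python3 - <<'E'
from h import *
o=get_obs();im=get_image('wrist'); np.savez('/tmp/wrist.npz',**im,tcp=o['tcp_pos'],rot=o['eef_rot'])
cv2.imwrite('pics/w2.png',im['color'][...,::-1]); print(o['tcp_pos'],o['eef_rot'],o['joint_pos'])
E
```

```text
time: 2.65
tcp_pos: [0.5377, -0.3794, 0.1129]
eef_rot: [3.138, -0.003, 0.11]
ft_force: [0.9, -0.3, -0.7]
finger_gap: 0.0188
finger_force: 62.5
time: 3.15
tcp_pos: [0.4693, -0.1662, 0.1086]
eef_rot: [-3.14, 0.002, 0.053]
ft_force: [0.6, 0.9, 0.3]
finger_gap: 0.0186
finger_force: 62.4
time: 3.65
tcp_pos: [0.455, -0.1235, 0.0795]
eef_rot: [3.141, 0.0, 0.053]
ft_force: [-0.4, -0.4, -1.3]
finger_gap: 0.0187
finger_force: 62.4
[ 0.45495694 -0.12351131  0.0794594 ] [3.14123623e+00 1.33532906e-04 5.30544880e-02] [-4.35369818e-01  2.21736818e-01 -4.71299694e-01  8.77710487e-01
 -3.77409132e-04  2.65316831e+00]
```

View pics/w2.png

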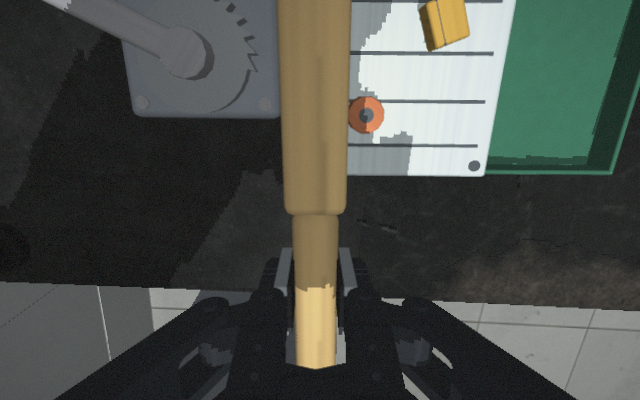

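The brush hangs over the bed's left edge. The copper piece is at (366, 115), the bed's front-right corner at (484, 176) and the housing's right edge near column 280.

```bash
python3 - <<'E'
from h import *
f='/tmp/wrist.npz'
p=lambda n,uv,z,:print(n,wplane(f,uv,z).tolist())
p('bed corner',[[484,176],[510,20]],.03)
p('copper',[[366,115]],.044)
p('brass',[[447,22]],.044)
p('housing edge',[[136,117],[281,117]],.04)
p('pivot~',[[190,52]],.057)
p('brush head edges',[[280,60],[350,60],[286,200],[346,200]],.0795+.019+.007)
E
```

```text
bed corner [[0.4945, -0.2248], [0.5787, -0.2197]]
copper [[0.5272, -0.1468]]
brass [[0.5732, -0.1818]]
housing edge [[0.5189, -0.0217], [0.5235, -0.1009]]
pivot~ [[0.5515, -0.0595]]
brush head edges [[0.546, -0.1067], [0.5473, -0.13], [0.4971, -0.11], [0.4983, -0.1328]]
```

```bash
python3 -m pendant '[[0,0,-0.02,0,0,0,0],[0,0,-0.045,0,0,0,0],[0,0,-0.065,0,0,0,0],[0,0,-0.076,0,0,0,0],[0,0,-0.076,0,0,0,0]]'
python3 -m pendant '[[0,0,0,0,0,0,0],[0,0,-0.001,0,0,0,0],[0,0,-0.002,0,0,0,0],[0,0,-0.002,0,0,0,0],[0,0,-0.002,0,0,0,0]]'
python3 -c "
from h import *
for i in range(1):
  o=get_obs();print(o['tcp_pos'],o['ft_force'],o['torque'])"
```

```text
time: 4.2
tcp_pos: [0.4534, -0.1225, 0.0417]
eef_rot: [-3.141, 0.002, 0.054]
ft_force: [-3.9, 0.8, 5.5]
finger_gap: 0.0184
finger_force: 64.2
time: 4.7
tcp_pos: [0.4535, -0.1226, 0.0414]
eef_rot: [3.141, 0.001, 0.054]
ft_force: [-5.6, 0.7, 9.9]
finger_gap: 0.0189
finger_force: 64.9
[ 0.45354737 -0.12258376  0.04140507] [-5.56948521  0.67001815  9.9122476 ] [0.09325882 1.01061193 0.00785105]
```

```bash
python3 -m pendant '[[0,0,0.004,0,0,0,0],[0.001,-0.015,0.004,0,0,0,0],[0.002,-0.035,0.004,0,0,0,0],[0.003,-0.06,0.004,0,0,0,0],[0.005,-0.085,0.004,0,0,0,0]]'
python3 -m pendant '[[0.001,-0.025,0,0,0,0,0],[0.003,-0.05,0,0,0,0,0],[0.004,-0.075,0,0,0,0,0],[0.005,-0.095,0,0,0,0,0],[0.006,-0.115,0,0,0,0,0]]'
python3 -m pendant '[[0.001,-0.02,0,0,0,0,0],[0.002,-0.04,0,0,0,0,0],[0.003,-0.055,0,0,0,0,0],[0.003,-0.055,0,0,0,0,0],[0.003,-0.055,0.02,0,0,0,0]]'
python3 - <<'E'
from h import *
o=get_obs();im=get_image('wrist'); np.savez('/tmp/wrist.npz',**im,tcp=o['tcp_pos'],rot=o['eef_rot'])
s=get_image('scene')['color'][170:330,240:480]
cv2.imwrite('pics/w3.png',np.hstack([cv2.resize(im['color'],(400,250)),cv2.resize(s,(375,250))])[...,::-1]); print(o['tcp_pos'],o['eef_rot'],o['ft_force'])
E
```

```text
time: 5.2
tcp_pos: [0.4569, -0.1661, 0.0426]
eef_rot: [3.141, 0.0, 0.054]
ft_force: [0.2, 0.4, -0.4]
finger_gap: 0.0187
finger_force: 63.2
time: 5.7
tcp_pos: [0.4598, -0.2234, 0.0428]
eef_rot: [3.141, 0.0, 0.054]
ft_force: [-0.5, 0.3, -0.8]
finger_gap: 0.0188
finger_force: 63.2
time: 6.2
tcp_pos: [0.4602, -0.249, 0.0519]
eef_rot: [-3.139, 0.002, 0.054]
ft_force: [-0.5, 1.0, -1.3]
finger_gap: 0.0186
finger_force: 63.2
[ 0.46020256 -0.24901178  0.05188148] [-3.13944264e+00  2.37579905e-03  5.39609652e-02] [-0.47400419  1.02040379 -1.2500338 ]
```

View pics/w3.png

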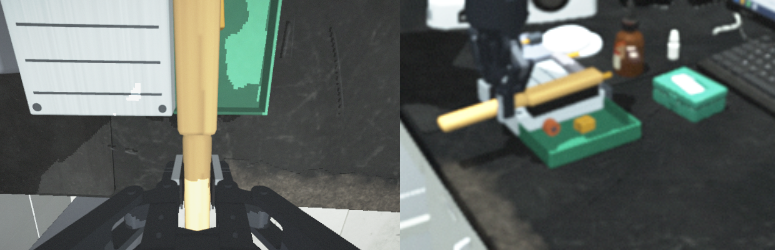

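Both offcuts are in the tray: the scene half shows the copper at (551, 127) and the brass at (585, 124), and the bed is empty. Next I lay the brush back on the worktop.

```bash
python3 -m pendant '[[0,0,0.04,0,0,0,0],[0.03,-0.05,0.06,0,0,0.01,0],[0.07,-0.13,0.06,0,0,0.03,0],[0.11,-0.2,0.06,0,0,0.053,0],[0.14,-0.26,0.06,0,0,0.053,0]]'
python3 -m pendant '[[0.01,-0.012,-0.04,0,0,0,0],[0.01,-0.012,-0.09,0,0,0,0],[0.01,-0.012,-0.13,0,0,0,0],[0.01,-0.012,-0.142,0,0,0,0],[0.01,-0.012,-0.144,0,0,0,0]]'
python3 -c "
from h import *
o=get_obs();print(o['tcp_pos'],o['ft_force'],o['torque'])"
```

```text
time: 6.8
tcp_pos: [0.5328, -0.3813, 0.0835]
eef_rot: [3.14, -0.001, 0.111]
ft_force: [1.2, -0.0, -1.0]
finger_gap: 0.0188
finger_force: 63.2
time: 7.3
tcp_pos: [0.5359, -0.3849, 0.0105]
eef_rot: [-3.14, 0.001, 0.11]
ft_force: [-0.0, 0.1, -0.6]
finger_gap: 0.0186
finger_force: 63.2
[ 0.53588587 -0.384885    0.01054433] [-0.03116352  0.13490562 -0.61703884] [0.0438309  0.10601539 0.0625535 ]
```

```bash
python3 -m pendant '[[0,0,-0.002,0,0,0,0],[0,0,-0.002,0,0,0,0],[0,0,-0.002,0,0,0,0.7],[0,0,-0.002,0,0,0,0.7],[0,0,-0.002,0,0,0,0.7]]'
python3 -m pendant '[[0,0,0.0,0,0,0,0.7],[0,0,0.07,0,0,0,0.7],[0,0,0.16,0,0,0,0.7],[0,0,0.26,0,0,0,0.7],[0,0,0.36,0,0,0,0.7]]'
python3 - <<'E'
from h import *
o=get_obs();im=get_image('wrist'); np.savez('/tmp/wrist.npz',**im,tcp=o['tcp_pos'],rot=o['eef_rot'])
im=grab('top')
c=im['color'];hsv=cv2.cvtColor(c,cv2.COLOR_RGB2HSV);k=cv2.inRange(hsv,(0,130,100),(6,255,255))|cv2.inRange(hsv,(172,130,100),(180,255,255))
k[:, :250]=0;k[:,290:]=0;k[:180]=0;k[205:]=0
ys,xs=np.nonzero(k);print(len(xs),xs.mean(),ys.mean(),xs.min(),xs.max(),ys.min(),ys.max(),plane(im,[[xs.mean(),ys.mean()]],.1),plane(im,[[xs.mean(),ys.mean()]],.107))
print(o['tcp_pos'],o['eef_rot'],o['joint_pos'])
E
```

```text
time: 7.8
tcp_pos: [0.5366, -0.386, 0.0103]
eef_rot: [3.141, -0.001, 0.11]
ft_force: [-0.3, 0.4, 0.8]
finger_gap: 0.0591
finger_force: 0.0
time: 8.3
tcp_pos: [0.5359, -0.3855, 0.1915]
eef_rot: [-3.141, 0.0, 0.11]
ft_force: [0.3, -0.9, 0.1]
finger_gap: 0.0596
finger_force: 0.0
49 264.1224489795918 191.9795918367347 261 267 188 196 [[0.58248327 0.01937389 0.1       ]] [[0.58132226 0.01835066 0.107     ]]
[ 0.53594168 -0.38553203  0.1914571 ] [-3.14126643e+00  3.98231005e-04  1.09587027e-01] [-7.45031582e-01  4.94993135e-01  2.20919757e-01  1.29723047e+00
 -8.62237080e-05  2.28697413e+00]
```

```bash
python3 -m pendant '[[0.006,0.06,0,0,0,0.1,0.7],[0.016,0.15,0,0,0,0.2,0.7],[0.026,0.24,0,0,0,0.32,0.7],[0.036,0.33,0,0,0,0.44,0.7],[0.046,0.42,0,0,0,0.56,0.7]]'
python3 -m pendant '[[0.01,0.09,0,0,0,0.12,0.7],[0.02,0.18,0,0,0,0.24,0.7],[0.03,0.27,0,0,0,0.36,0.7],[0.04,0.35,0,0,0,0.47,0.7],[0.046,0.39,0,0,0,0.47,0.7]]'
python3 -m pendant '[[0,0,0,0,0,0,0.7],[0,0,0,0,0,0,0.7],[0,0,0,0,0,0,0.7],[0,0,0,0,0,0,0.7],[0,0,0,0,0,0,0.7]]'
python3 - <<'E'
from h import *
o=get_obs();im=get_image('wrist'); np.savez('/tmp/wrist.npz',**im,tcp=o['tcp_pos'],rot=o['eef_rot'])
cv2.imwrite('pics/w4.png',im['color'][...,::-1]); print(o['tcp_pos'],o['eef_rot'],o['joint_pos'])
E
```

```text
time: 8.9
tcp_pos: [0.5591, -0.1742, 0.1895]
eef_rot: [3.142, -0.0, 0.701]
ft_force: [0.6, 0.0, 0.4]
finger_gap: 0.0596
finger_force: 0.0
time: 9.4
tcp_pos: [0.582, 0.0225, 0.1895]
eef_rot: [-3.141, -0.001, 1.194]
ft_force: [0.5, -0.4, 0.4]
finger_gap: 0.0598
finger_force: 0.0
time: 9.9
tcp_pos: [0.5823, 0.018, 0.1898]
eef_rot: [3.142, 0.0, 1.186]
ft_force: [-0.3, 0.1, 1.1]
finger_gap: 0.0597
finger_force: 0.0
[0.58229357 0.01802606 0.1897724 ] [3.14154478e+00 1.21183615e-04 1.18645939e+00] [-1.06742689e-01  3.42178551e-01 -1.52097478e-02  1.21339520e+00
 -1.29663678e-04  1.84839057e+00]
```

View pics/w4.png

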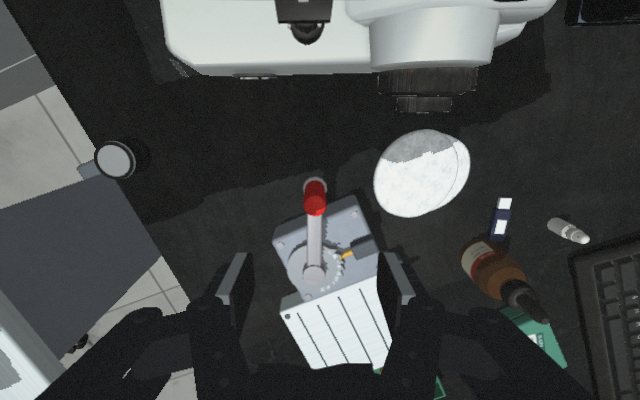

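The wrist view shows the post upright, with its top near (315, 205) and base near (315, 183). The hub is near (312, 272), and the gripper is already lined up with the lever arm.

```bash
python3 - <<'E'
from h import *
f='/tmp/wrist.npz'; c=np.load(f)['color'];hsv=cv2.cvtColor(c,cv2.COLOR_RGB2HSV);k=cv2.inRange(hsv,(0,150,60),(8,255,255))|cv2.inRange(hsv,(172,150,60),(180,255,255))
k[:,:280]=0;k[:,350:]=0;k[:150]=0;k[250:]=0
ys,xs=np.nonzero(k);print(xs.min(),xs.max(),ys.min(),ys.max())
for r in range(ys.min(),ys.max()+1,5): print(r,xs[ys==r].min(),xs[ys==r].max())
print(wplane(f,[[315.5,ys.max()]],.107),wplane(f,[[315.5,ys.max()-12]],.107),wplane(f,[[312,272]],.065))
E
```

```text
303 326 181 215
181 312 317
186 306 322
191 305 323
196 304 325
201 304 325
206 304 325
211 306 323
[[0.5817 0.0136]] [[0.5852 0.0224]] [[ 0.5514 -0.0531]]
```

```bash
python3 -m pendant '[[0.002,0.005,-0.06,0,0,0,0.7],[0.002,0.005,-0.13,0,0,0,0.7],[0.002,0.005,-0.2,0,0,0,0.7],[0.002,0.005,-0.236,0,0,0,0.7],[0.002,0.005,-0.24,0,0,0,0.7]]'
python3 -m pendant '[[0,0,0,0,0,0,0.7],[0,0,0,0,0,0,0],[0,0,0,0,0,0,0],[0,0,0,0,0,0,0],[0,0,0,0,0,0,0]]'
python3 -m pendant '[[0,0,0,0,0,0,0],[0,0,0,0,0,0,0],[0,0,0,0,0,0,0],[0,0,0,0,0,0,0],[0,0,0,0,0,0,0]]'
python3 - <<'E'
from h import *
o=get_obs();print(o['tcp_pos'],o['eef_rot'],o['ft_force'],o['torque'],o['finger_gap'])
im=get_image('wrist'); np.savez('/tmp/wrist.npz',**im,tcp=o['tcp_pos'],rot=o['eef_rot'])
cv2.imwrite('pics/w5.png',im['color'][...,::-1])
E
```

```text
time: 10.45
tcp_pos: [0.5809, 0.0214, 0.0669]
eef_rot: [-3.136, 0.002, 1.187]
ft_force: [-0.6, -0.3, 0.4]
finger_gap: 0.0599
finger_force: 0.0
time: 10.95
tcp_pos: [0.5839, 0.0218, 0.0713]
eef_rot: [3.14, -0.001, 1.188]
ft_force: [-0.8, 0.4, 5.7]
finger_gap: 0.0167
finger_force: 58.4
time: 11.45
tcp_pos: [0.5839, 0.0218, 0.0713]
eef_rot: [3.14, -0.001, 1.188]
ft_force: [-1.0, 0.7, 5.8]
finger_gap: 0.0168
finger_force: 58.4
[0.58390767 0.02176334 0.07126628] [ 3.13977719e+00 -6.66021354e-04  1.18836918e+00] [-0.98162817  0.73786125  5.82695878] [ 0.08733142  0.44630511 -0.01359132] 0.016757274210305585
```

View pics/w5.png

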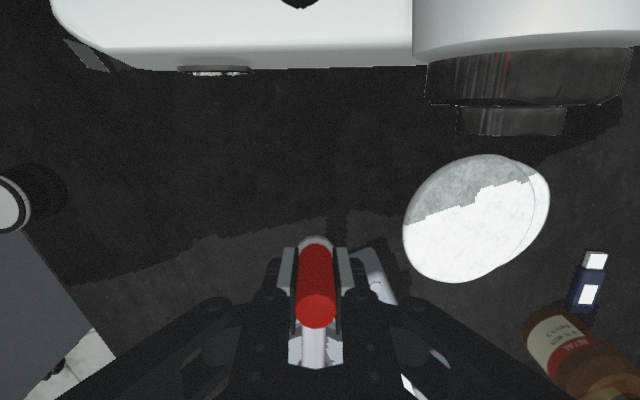

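The post sits centred between the pads and is gripped. Next I work out arc waypoints about the pivot.

```bash
python3 - <<'E'
import numpy as np
v=np.array([.0329,.0793])
for d in np.arange(.05,.86,.05):
    c,s=np.cos(d),np.sin(d); w=np.array([[c,-s],[s,c]])@v-v
    print(round(d,2),(w/.5).round(3),round(d/1.0472,3))
E
```

```text
0.05 [-0.008  0.003] 0.048
0.1 [-0.016  0.006] 0.095
0.15 [-0.024  0.008] 0.143
0.2 [-0.033  0.01 ] 0.191
0.25 [-0.041  0.011] 0.239
0.3 [-0.05   0.012] 0.286
0.35 [-0.058  0.013] 0.334
0.4 [-0.067  0.013] 0.382
0.45 [-0.076  0.013] 0.43
0.5 [-0.084  0.012] 0.477
0.55 [-0.093  0.011] 0.525
0.6 [-0.101  0.009] 0.573
0.65 [-0.109  0.007] 0.621
0.7 [-0.118  0.005] 0.668
0.75 [-0.126  0.002] 0.716
0.8 [-0.134 -0.001] 0.764
0.85 [-0.142 -0.004] 0.812
```

```bash
python3 -m pendant '[[-0.004,0.0015,0,0,0,0.024,0],[-0.008,0.003,0,0,0,0.048,0],[-0.012,0.0045,0,0,0,0.072,0],[-0.016,0.006,0,0,0,0.095,0],[-0.016,0.006,0,0,0,0.095,0]]'
python3 -m pendant '[[-0.004,0.001,0,0,0,0.024,0],[-0.008,0.002,0,0,0,0.048,0],[-0.008,0.002,0,0,0,0.048,0],[-0.008,0.002,0,0,0,0.048,0],[-0.008,0.002,0,0,0,0.048,0]]'
python3 -m pendant '[[-0.004,0.001,0,0,0,0.024,0],[-0.009,0.002,0,0,0,0.048,0],[-0.009,0.002,0,0,0,0.048,0],[-0.009,0.002,0,0,0,0.048,0],[-0.009,0.002,0,0,0,0.048,0]]'
python3 -m pendant '[[-0.004,0.001,0,0,0,0.024,0],[-0.008,0.001,0,0,0,0.048,0],[-0.012,0.0015,0,0,0,0.072,0],[-0.017,0.002,0,0,0,0.095,0],[-0.017,0.002,0,0,0,0.095,0]]'
```

```text
time: 12.0
tcp_pos: [0.5765, 0.0245, 0.0713]
eef_rot: [3.138, -0.0, 1.289]
ft_force: [-0.0, -0.2, 6.8]
finger_gap: 0.0167
finger_force: 58.6
time: 12.5
tcp_pos: [0.5725, 0.0257, 0.0713]
eef_rot: [3.138, -0.001, 1.338]
ft_force: [0.4, 0.5, 6.8]
finger_gap: 0.0168
finger_force: 58.6
time: 13.0
tcp_pos: [0.5678, 0.0268, 0.0713]
eef_rot: [3.139, -0.001, 1.389]
ft_force: [-0.8, 0.2, 6.6]
finger_gap: 0.0163
finger_force: 58.7
time: 13.5
tcp_pos: [0.5592, 0.0282, 0.0713]
eef_rot: [3.139, -0.001, 1.489]
ft_force: [0.2, 2.3, 6.9]
finger_gap: 0.017
finger_force: 58.8
```

```bash
python3 -m pendant '[[-0.004,0.0005,0,0,0,0.024,0],[-0.008,0.001,0,0,0,0.048,0],[-0.013,0.001,0,0,0,0.072,0],[-0.017,0.001,0,0,0,0.095,0],[-0.017,0.001,0,0,0,0.095,0]]'
python3 -m pendant '[[-0.004,0,0,0,0,0.024,0],[-0.009,0,0,0,0,0.048,0],[-0.009,0,0,0,0,0.048,0],[-0.009,0,0,0,0,0.048,0],[-0.009,0,0,0,0,0.048,0]]'
python3 -m pendant '[[-0.004,-0.0005,0,0,0,0.024,0],[-0.008,-0.001,0,0,0,0.048,0],[-0.013,-0.0015,0,0,0,0.072,0],[-0.017,-0.002,0,0,0,0.095,0],[-0.017,-0.002,0,0,0,0.095,0]]'
python3 -m pendant '[[-0.004,-0.001,0,0,0,0.024,0],[-0.008,-0.002,0,0,0,0.048,0],[-0.012,-0.003,0,0,0,0.072,0],[-0.016,-0.004,0,0,0,0.095,0],[-0.016,-0.004,0,0,0,0.095,0]]'
python3 -c "
from h import *
im=get_image('wrist');print(get_obs()['torque'])"
```

```text
time: 14.0
tcp_pos: [0.5508, 0.0287, 0.0712]
eef_rot: [3.139, -0.001, 1.589]
ft_force: [0.4, 2.4, 7.2]
finger_gap: 0.016
finger_force: 58.8
time: 14.5
tcp_pos: [0.5464, 0.0286, 0.0713]
eef_rot: [3.139, -0.001, 1.638]
ft_force: [-0.8, 2.4, 7.4]
finger_gap: 0.0165
finger_force: 58.9
time: 15.0
tcp_pos: [0.5377, 0.0278, 0.0713]
eef_rot: [3.139, -0.001, 1.739]
ft_force: [-0.4, 2.3, 8.0]
finger_gap: 0.0169
finger_force: 59.0
time: 15.5
tcp_pos: [0.5294, 0.0263, 0.0713]
eef_rot: [3.139, -0.001, 1.838]
ft_force: [-2.0, 4.7, 8.2]
finger_gap: 0.017
finger_force: 59.1
[ 0.72084089  0.40654928 -0.16699228]
```

```bash
python3 -m pendant '[[-0.002,-0.0005,0,0,0,0.014,0],[-0.005,-0.001,0,0,0,0.029,0],[-0.005,-0.001,0,0,0,0.029,0],[-0.005,-0.001,0,0,0,0.029,0],[-0.005,-0.001,0,0,0,0.029,0]]'
python3 -m pendant '[[-0.002,-0.0005,0,0,0,0.014,0],[-0.005,-0.001,0,0,0,0.029,0],[-0.005,-0.001,0,0,0,0.029,0],[-0.005,-0.001,0,0,0,0.029,0],[-0.005,-0.001,0,0,0,0.029,0]]'
python3 -m pendant '[[-0.002,-0.0005,0,0,0,0.014,0],[-0.005,-0.001,0,0,0,0.029,0],[-0.005,-0.001,0,0,0,0.029,0],[-0.005,-0.001,0,0,0,0.029,0],[-0.005,-0.001,0,0,0,0.029,0]]'
python3 -m pendant '[[-0.002,-0.0005,0,0,0,0.014,0],[-0.005,-0.001,0,0,0,0.029,0],[-0.005,-0.001,0,0,0,0.029,0],[-0.005,-0.001,0,0,0,0.029,0],[-0.005,-0.001,0,0,0,0.029,0]]'
```

```text
time: 16.05
tcp_pos: [0.527, 0.0257, 0.0712]
eef_rot: [3.139, -0.001, 1.868]
ft_force: [-1.4, 3.5, 7.8]
finger_gap: 0.0165
finger_force: 59.1
time: 16.55
tcp_pos: [0.5248, 0.025, 0.0713]
eef_rot: [3.138, -0.001, 1.898]
ft_force: [-1.3, 3.2, 7.9]
finger_gap: 0.0168
finger_force: 59.0
time: 17.05
tcp_pos: [0.5202, 0.0237, 0.0711]
eef_rot: [-3.141, 0.0, 1.929]
ft_force: [-6.9, -0.8, 13.4]
finger_gap: 0.0161
finger_force: 59.8
time: 17.55
tcp_pos: [0.5185, 0.023, 0.0711]
eef_rot: [3.141, 0.001, 1.959]
ft_force: [-3.9, -0.1, 10.7]
finger_gap: 0.0162
finger_force: 59.5
```

```bash
python3 -m pendant '[[-0.003,-0.001,0,0,0,0.02,0],[-0.006,-0.002,0,0,0,0.04,0],[-0.009,-0.003,0,0,0,0.06,0],[-0.009,-0.003,0,0,0,0.06,0],[-0.009,-0.003,0,0,0,0.06,0]]'
python3 - <<'E'
from h import *
from scipy.optimize import least_squares
P=np.array([[.5839,.0218],[.5765,.0245],[.5725,.0257],[.5678,.0268],[.5592,.0282],[.5508,.0287],[.5464,.0286],[.5377,.0278],[.5294,.0263],[.527,.0257],[.5248,.025],[.5202,.0237],[.5185,.023]])
o=get_obs();P=np.vstack([P,o['tcp_pos'][:2]])
r=least_squares(lambda q:np.hypot(*(P-q).T)-.085,[.55,-.057]).x
a=np.arctan2(*(P-r).T[::-1]);print(r,(a-a[0]).round(3),np.degrees(a[0]))
print(o['tcp_pos'],o['eef_rot'],o['ft_force'])
im=grab('top');c=im['color']
im2=get_image('scene')
cv2.imwrite('pics/end.png',np.vstack([cv2.resize(c[150:250,240:420],None,fx=3,fy=3),cv2.resize(im2['color'][160:310,240:480],(540,290))])[...,::-1])
E
```

```text
time: 18.05
tcp_pos: [0.5147, 0.0214, 0.0712]
eef_rot: [3.14, 0.001, 2.021]
ft_force: [-2.5, -0.8, 8.7]
finger_gap: 0.0167
finger_force: 59.2
[ 0.54967362 -0.05620429] [0.    0.093 0.142 0.198 0.301 0.4   0.452 0.555 0.654 0.684 0.711 0.767
 0.788 0.837] 66.30930304936976
[0.5147267  0.02138146 0.07118749] [3.14033971e+00 1.41721632e-03 2.02085691e+00] [-2.51198709 -0.7633827   8.73055998]
```

View pics/end.png

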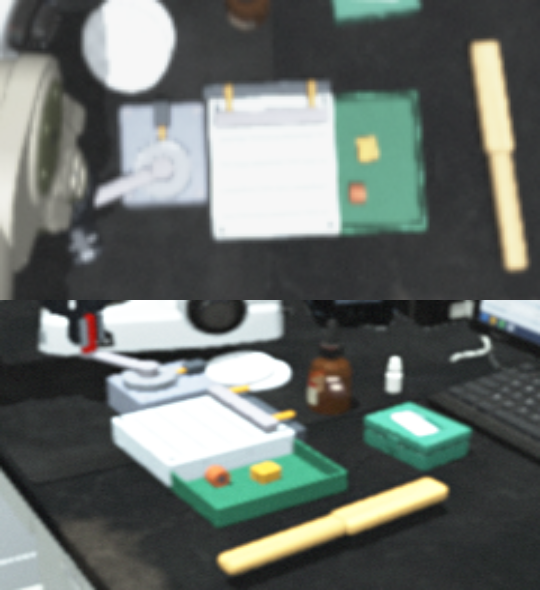

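Both offcuts lie in the tray (bottom view, (216, 474) and (265, 470)), and the brush lies bristles down, clear of the table. The lever has advanced about 0.84 rad past the third click, and the handle is still gripped.

```bash
python3 -c "
from station import *
print(job_done())"
```

```text
the job is handed in; nothing more can be done
None
```

I've handed in the job: both offcuts are in the tray, the brush is bristles down on the worktop clear of the table, and the lever is about 0.84 rad on from its start, three clicks by that angle though I clearly felt only the third, with the handle still gripped (no verdict came back).

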